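Cam-lock the spice rack's end panel

ROBOT

A 7-joint arm with a two-finger parallel gripper is mounted at the origin on the work surface. World frame = base frame: x ahead of the robot, y to its left, z up, the work surface at z = 0. Lengths are in m, angles in rad, forces in N, time in s.
With the tool pointing down it reaches from about 0.4 to 0.85 m from the base axis. Payload 10.4 kg.
Tool frame: the origin (TCP) lies midway between the tips of the shut fingers; the grasp point (between the pads) lies 19 mm behind it; y points along the fingers, z is the direction in which the jaws open and shut, and the axes are right-handed (so a half turn about y gives the same grasp; the last joint's range is limited). The gripper opens to 85 mm and grips with 20 to 120 N. Pads are 22 mm wide; open, the fingers measure 114 mm over their backs; the gripper's body (76 mm by 85 mm) begins 54 mm behind the grasp point. The pads swing forward as they close: fully open they stand 13 mm farther back than shut.
Start: joints at [-1.221, 0.332, -0.065, 1.46, 0.022, 1.35, -0.088], TCP at [0.228, 0.582, 0.231] pointing down, gripper open.
Joint ranges: [-2.6, 2.6], [-0.5, 2.12], [-1.47, 1.34], [0.16, 2.42], [-1.27, 4.41], [0.06, 2.06], [-2.6, 2.6]. Speed limits (rad/s): [2.22, 2.22, 2.79, 2.79, 3.14, 3.14, 3.14].

INTERFACE

Orientations are given as a unit quaternion [w, x, y, z].
In Python, from cell import r, optics, order, nets gives the robot as it stands. Calls block until the motion is done:
- r.movep(position, orientation): joint-space move of the TCP to a pose.
- r.move_straight(position, feed=0.15, ori=None, threshold=None): straight line of the TCP; ori=None keeps the orientation; feed is the mean speed in m/s. With threshold (N) it stops when the force on the tool has changed by that much, and returns True; else False.
- r.move_j(angles): joint-space move.
- r.gripper_to(opening, f_grip=None): finger opening in m; f_grip is the grip in N (None keeps the last); returns when the fingers have stopped.
- r.pause(seconds).
- r.inverse_kinematics(position, orientation): joint angles nearest the present ones, or None.
- r.state(): the state.
- optics.camera(name): name is "scene" or "top" or "wrist"; returns the picture (400x640x3 uint8, blue, green, red); there is no depth.
- optics.calibration(name): a dict with "fx", "fy", "cx", "cy" (pixels), "rvec" (rotation vector, rad) and "tvec" (3), from world to camera coordinates, as OpenCV has them. Camera axes: x right, y down, z forward; pixel columns grow to the right and rows downward; lengths in m; the calibration is good to about 2 mm. The wrist camera is an equidistant fisheye: a pixel r from the principal point sees the ray r / f radians off the axis. A picture is of the moment at which its call begins: read the wrist's pose just before it. calibration takes no time and is no camera call; for the wrist camera it gives the pose at the moment of the call.
A pose or a line that the arm cannot do raises r.PlanningError and nothing moves.
- order.finish_job(): hands the job in, once; it reports no verdict.
Trained networks look in the newest picture that a camera, given by its name, has taken for a name from the list of things; names that differ only in an ending like _2 or _b are one class to them, and where a whole thing is asked for, a point or a joint stands for the part that bears it (a point fixed in the world has none). Each returns a list of dicts, best first, with "confidence" (0 to 1); they miss things now and then, are a little off and sometimes report something else, mostly with a low value. They report only what shows in the picture. A call takes as long as a camera call. They do not tell look-alikes from the thing itself.
- nets.boxes_of(camera, label): "point" ([row, column] in pixels, amid what is visible of it).
- nets.mark_of(camera, label): "point" ([row, column] in pixels: a listed point, or the origin of a listed thing).
The state is a dict: "time": time; "qpos": joint angles; "joint_velocities": joint speeds; "joint_efforts": joint torques, N m; "tool_pos": TCP position; "eef_rot": TCP orientation; "force": force on the tool from outside, world axes, zero at the start; "moment": the same for the moment, N m; "width": finger opening in m.
Only numpy, scipy, OpenCV 4.12 (cv2) and the standard library are available. Lean on these libraries where they do the work, as an engineer would, in place of code of your own. Each camera call takes 0.05 s, during which the arm holds its last target. There are 200 camera calls.

TASK

The pale end panel of the spice rack is standing off on its dowels: push it straight in until it stops, with its bolt head in the mouth of the cam. Then take the screwdriver from its block and turn the cam disc clockwise as far as it goes, so that it grabs the bolt and draws the panel tight against the board. Stand the screwdriver back in its block as it was, and leave the jars and everything else on the table where they are.

Things in the scene. Friction and masses are not known exactly. Their poses are not given: they have to be found in the camera images.
- rack: The wooden spice rack, fixed to the table. Its board is 100 mm wide (x) and 260 mm long (y), its top 50 mm above the table; the pale sliding end panel is at its -y end, a like, fixed, darker panel at +y, a slat 78 mm high along its +x edge, and three jars stand in its recesses. Origin: under the board's centre, on the table.
- panel_face (a point): Centre of the outer face of the pale end panel, 45 mm above the table. The panel is 100 mm wide (point x), 16 mm thick (y) and 80 mm tall, from 5 to 85 mm above the table. Site y points level from this face into the rack: the way to push. z is up.
- end_panel (a joint): Gap (m) between end panel and board; starts at 0.018 to 0.035. The panel slides on two dowels with about 3 N of friction and stays where left. A steel bolt in its middle runs into the board to the cam. While the cam is unturned it goes in only to a gap of about 4 mm, where the bolt head meets the cam's core; turning the cam then draws it to 0, tight against the board.
- cam_slot (a point): Centre of the top of the cam disc: bright steel, 37 mm across, flush with the board's top, 50 mm above the table, 34 mm in from the board's -y end, mid-width. Its slot runs along point x and turns with the disc (either way round is the same): 20 mm long, 4 mm wide, bevelled to 8 mm at the top, 7 mm deep, ends closed. z is up. A black mark shows its mouth, towards the panel at first.
- cam (a joint): Turn of the cam (rad), growing clockwise seen from above; starts at 0 to 0.1, stops at 1.4. Needs under 0.15 N m. It catches the bolt head at about 0.4, has drawn it fully in by about 1.2, and stays where left. If turned before the bolt head is inside, its rim shuts the bolt out.
- driver_handle (a point): Centre of the handle of the stubby screwdriver (about 90 g): an orange block 34 mm wide (point x), 22 mm thick (y) and 60 mm tall, with a black line along x on its top. It stands in its block, the handle's lower end resting on the block's top, this centre then 90 mm above the table. z points away from the blade. It can be taken from above across the 22 mm.
- driver_tip (a point): Tip of the screwdriver's flat blade, 85 mm straight below driver_handle. The blade is 12 mm wide along point x (parallel to the handle's width), 2.5 mm thick, thinned to 10 by 1.8 mm over the last 2 mm; from 10 mm above the tip an 8 mm round shaft runs up to the handle, which starts at 55 mm.
- block_hole (a point): Centre of the mouth of the round hole, 18 mm across and 57 mm deep, in the top of the dark wooden screwdriver block (70 by 70 by 60 mm tall, fixed). The top is 60 mm above the table, z up.
- jar0_mid (a point): Middle of the empty glass jar with the green cap, 42 mm across, 78 mm tall, standing in an 18 mm deep recess of the rack, its top 110 mm above the table. Bystander.
- jar1_mid (a point): Middle of the empty glass jar with the white cap, 42 mm across, 78 mm tall, standing in an 18 mm deep recess of the rack, its top 110 mm above the table. Bystander.
- jar2_mid (a point): Middle of the empty glass jar with the blue cap, 42 mm across, 78 mm tall, standing in an 18 mm deep recess of the rack, its top 110 mm above the table. Bystander.
- sugar_bowl: The red plastic sugar bowl, 104 mm across and 90 mm tall, lid hinged at one side and shut. Bystander. Origin: centre of its underside.
- mug_a: White enamel mug, 80 mm across, 80 mm tall. Bystander. Origin: centre of its underside.
- mug_b: Blue enamel mug, 80 mm across, 80 mm tall. Bystander. Origin: centre of its underside.
- salt_shaker: Glass salt shaker with steel cap, 42 mm across, 74 mm tall. Bystander. Origin: centre of its underside.
- teaspoon: Stainless teaspoon, 140 mm long, lying flat. Bystander. Origin: its middle, its own x axis runs along it towards the bowl.
Mind the look-alikes: they are no part of the job. There is more than one size of the part that bears driver_handle; the job needs the smallest. Of the things shaped like the part that bears block_hole, the dark wooden one is meant.

How it is judged:
On the way, in this order (a step that is already met when the one before it is completed fails the run):
1. the end panel is pushed in to its stop (gap under 8 mm) with the cam still unturned (under 0.3 rad) (value of joint end_panel below 0.008 m and value of joint cam below 0.3 rad), for 0.2 s.
2. with the screwdriver's blade in the slot, the cam has been turned past 1.2 rad and has drawn the panel in (gap under 1.5 mm) (value of joint cam above 1.2 rad and value of joint end_panel below 0.0015 m and distance between driver_tip and cam_slot below 0.012 m and height (world z) of driver_tip below 0.0485 m), for 0.1 s.
At the end, for the whole second after the job is handed in: The end panel is tight against the board (gap under 1.5 mm), the cam is turned past 1.2 rad, and the screwdriver stands released in its block: handle within 10 mm of over the hole and within 7 degrees of upright, its middle 85 to 95 mm above the table (value of joint end_panel below 0.0015 m and value of joint cam above 1.2 rad and horizontal distance between driver_handle and block_hole below 0.01 m and height (world z) of driver_handle between 0.085 and 0.095 m and angle between driver_handle's own z axis and vertical below 0.12 rad); the robot touches nothing.
It fails at once if a jar is shifted more than 15 mm or lifted or tipped (distance of any of jar0_mid, jar1_mid, jar2_mid from where it was at the start of the episode above 0.015 m).
It fails at once if the sugar bowl, a mug, the salt shaker or the teaspoon is shifted more than 25 mm (distance of any of sugar_bowl, mug_a, mug_b, salt_shaker, teaspoon from where it was at the start of the episode above 0.025 m).
It fails at once if the sugar bowl, a mug or the salt shaker is tipped past 0.5 rad (angle between any of sugar_bowl, mug_a, mug_b, salt_shaker's own z axis and vertical above 0.5 rad).
It also fails if it takes over 64 s, if anything falls off the work surface, if the arm or the gripper's body presses on something with over 40 N, if the wrist force passes 120 N, or if a joint passes its speed limit or range.

## Working session

There is one attempt and no reset: what is moved stays moved. The work goes in short steps, each a Python script; the robot and the scene stay as the last script left them, time stands still between calls to the robot, and variables do not carry over. Pictures are saved under pics/ and viewed, about 8 in all and at most 12, crops included, and the job is handed in when it is done.

```bash
ls; mkdir -p pics; python3 - <<'E'
from cell import r, optics, order, nets
import cv2
for c in("scene","top"):
    im=optics.camera(c); cv2.imwrite(f"pics/{c}0.png",im); k=optics.calibration(c); print(c,{a:(b.round(4).tolist() if hasattr(b,'round') and hasattr(b,'tolist') else b) for a,b in k.items()})
    for l in ["panel_face","cam_slot","driver_handle","block_hole","rack","jar0_mid","jar1_mid","jar2_mid"]:
        print(l,[([round(float(x),1) for x in d["point"]],round(float(d["confidence"]),2)) for d in nets.mark_of(c,l)[:4]])
print(r.state()["time"])
E
```

```text
pics
scene {'fx': 477.87392870269093, 'fy': 477.87392870269093, 'cx': 321.38367821784936, 'cy': 196.8908818641021, 'rvec': [2.1189, 0.5346, -0.2924], 'tvec': [-0.4995, -0.1187, 1.8912]}
panel_face [([208.7, 320.8], 0.91)]
cam_slot [([238.6, 234.8], 0.55), ([192.5, 332.2], 0.4)]
driver_handle [([237.1, 237.3], 0.54), ([218.7, 209.2], 0.52)]
block_hole [([244.0, 236.2], 0.87)]
rack [([192.9, 341.5], 0.56), ([200.6, 385.1], 0.39)]
jar0_mid [([167.1, 356.3], 0.72)]
jar1_mid [([174.5, 350.1], 0.73), ([201.4, 383.3], 0.26)]
jar2_mid [([166.7, 355.7], 0.71), ([180.6, 340.6], 0.32)]
top {'fx': 390.05029643708315, 'fy': 390.05029643708315, 'cx': 315.59383081523845, 'cy': 202.15874192964364, 'rvec': [2.2216, -2.1635, 0.0299], 'tvec': [-0.0173, 0.5712, 1.3381]}
panel_face [([191.3, 337.5], 0.65)]
cam_slot [([191.4, 317.3], 0.61), ([190.6, 293.5], 0.41)]
driver_handle [([193.4, 424.2], 0.74), ([259.3, 419.5], 0.72), ([227.1, 427.4], 0.66), ([190.0, 288.8], 0.38)]
block_hole [([246.7, 459.8], 0.71), ([230.2, 420.0], 0.56), ([191.7, 295.4], 0.36)]
rack [([190.2, 285.0], 0.8)]
jar0_mid [([230.3, 428.3], 0.64), ([191.3, 295.6], 0.42)]
jar1_mid [([192.6, 277.0], 0.69)]
jar2_mid [([189.9, 257.8], 0.61)]
0.9
```

```bash
python3 - <<'E'
import cv2,numpy as np
t=cv2.imread("pics/top0.png"); s=cv2.imread("pics/scene0.png")
a=cv2.resize(t[120:320,210:490],None,fx=2.85,fy=2.85,interpolation=cv2.INTER_CUBIC)
cv2.imwrite("pics/topc.png",a); cv2.imwrite("pics/scenec.png",cv2.resize(s[130:290,170:430],None,fx=3,fy=3,interpolation=cv2.INTER_CUBIC))
E
```

```text
(no output)
```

View pics/topc.png

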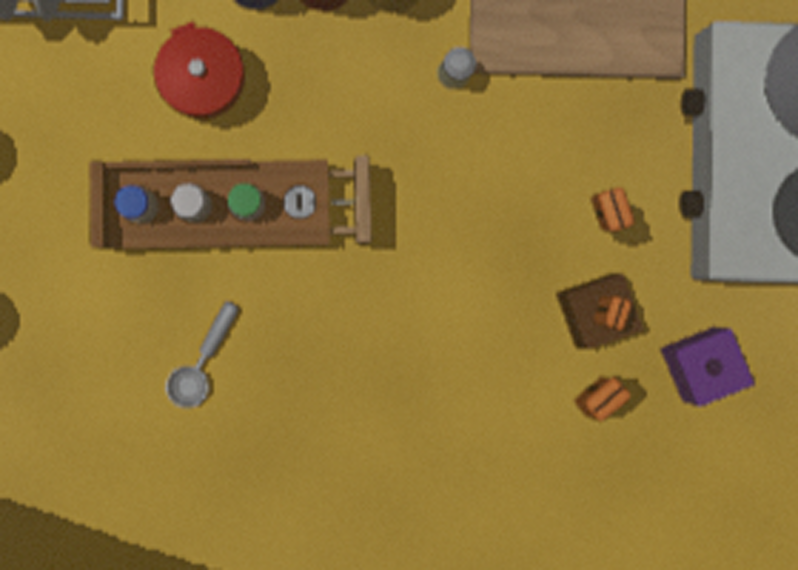

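View pics/scenec.png

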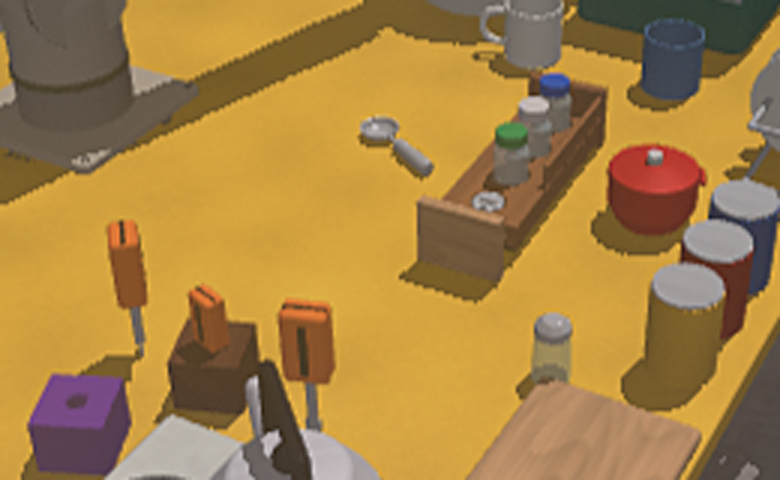

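View pics/top0.png

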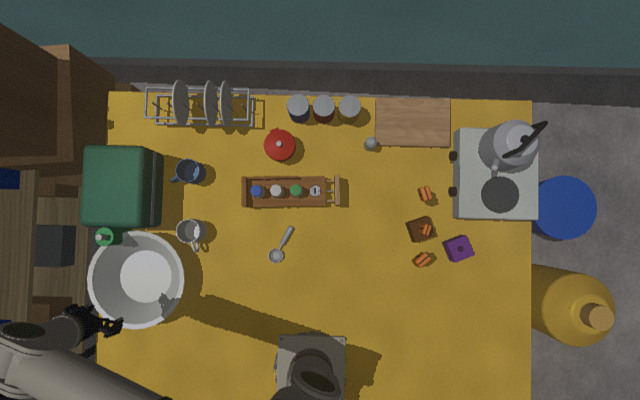

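The top view (full-image row, col) shows three orange handles: (194,425), (230,427) and (260,422). The one at (230,427) stands in the dark block; its handle is the smallest in the scene crop and the other two stand on longer shafts, so that is the driver I want. The purple block at (247,460) is the look-alike. The rack's cam is at (191,315), with the pale panel at col ~337. Next I'll get coarse positions and then take wrist views.

```bash
cat > h.py <<'E'
import numpy as np, cv2
from scipy.spatial.transform import Rotation as R
from cell import r, optics, order, nets
def ray(cam,rc,k=None):
    k=k or optics.calibration(cam); M=cv2.Rodrigues(np.array(k["rvec"],float))[0]; t=np.array(k["tvec"],float)
    v=np.array([(rc[1]-k["cx"])/k["fx"],(rc[0]-k["cy"])/k["fy"]])
    if cam=="wrist":
        th=np.linalg.norm(v); d=np.array([*(v/th*np.sin(th) if th>1e-9 else v),np.cos(th)])
    else: d=np.array([*v,1.])
    return -M.T@t, M.T@d
def onz(cam,rc,z,k=None):
    o,d=ray(cam,rc,k); return o+d*(z-o[2])/d[2]
def proj(p,k):  # wrist fisheye world->pixel (row,col)
    M=cv2.Rodrigues(np.array(k["rvec"],float))[0]; c=M@np.asarray(p,float)+np.array(k["tvec"]).ravel()
    th=np.arctan2(np.hypot(c[0],c[1]),c[2]); u=c[:2]/max(np.hypot(c[0],c[1]),1e-9)*th
    return k["cy"]+k["fy"]*u[1],k["cx"]+k["fx"]*u[0]
def patch(im,k,c,half,z,n=600,yaw=0):
    """Rectified plan view of the plane at height z about c: column grows with local x, row falls with local y."""
    s=(np.arange(n)+.5)/n*2*half-half; X,Y=np.meshgrid(s,-s); ca,sa=np.cos(yaw),np.sin(yaw)
    P=np.stack([c[0]+X*ca-Y*sa,c[1]+X*sa+Y*ca,np.full_like(X,z)],-1)
    M=cv2.Rodrigues(np.array(k["rvec"],float))[0]; C=P@M.T+np.array(k["tvec"]).ravel()
    h=np.hypot(C[...,0],C[...,1])+1e-12; th=np.arctan2(h,C[...,2])
    return cv2.remap(im,(k["cx"]+k["fx"]*C[...,0]/h*th).astype(np.float32),(k["cy"]+k["fy"]*C[...,1]/h*th).astype(np.float32),cv2.INTER_CUBIC)
def down(yaw):
    "tool y down, tool z (jaw direction) along world angle yaw"
    z=np.array([np.cos(yaw),np.sin(yaw),0]); y=np.array([0,0,-1.]); x=np.cross(y,z)
    q=R.from_matrix(np.stack([x,y,z],1)).as_quat(); return [float(v) for v in (q[3],q[0],q[1],q[2])]
def jaw():
    q=r.state()["eef_rot"]; m=R.from_quat([q[1],q[2],q[3],q[0]]).as_matrix(); return np.arctan2(m[1,2],m[0,2]),m
E
python3 - <<'E'
from h import *
for n,rc,z in [("panelL",(120+156/2.85,210+362/2.85),.085),("panelR",(120+242/2.85,210+362/2.85),.085),("cam",(191,315),.05),("handle top",(120+314/2.85,210+617/2.85),.12),("hole",(230,420),.06),("spoonhandle",(120+305/2.85,210+235/2.85),.005),("upper drv",(194,425),.14),("lower drv",(260,422),.14),("shaker",(120+65/2.85,210+459/2.85),.07)]:
    print(n,onz("top",rc,z).round(3))
c=onz("scene",(235.5,237.5),.09); print("handle from scene",c.round(3))
print(jaw()[0],jaw()[1].round(2).tolist())
k=optics.calibration("wrist"); M=cv2.Rodrigues(np.array(k["rvec"]))[0]
print(k["fx"],k["cx"],k["cy"],"cam pos",(-M.T@np.ravel(k["tvec"])).round(3),"axis",M[2].round(3),"tcp",r.state()["tool_pos"])
for yaw in np.linspace(-np.pi,np.pi,9):
  print(round(yaw,2),[None if (q:=r.inverse_kinematics(p,down(yaw))) is None else np.round(q,2).tolist() for p in([.58,-.14,.3],[.50,-.35,.3])])
E
```

```text
panelL [ 0.66  -0.071  0.085]
panelR [ 0.561 -0.074  0.085]
cam [0.607 0.    0.05 ]
handle top [ 0.487 -0.357  0.12 ]
hole [ 0.486 -0.351  0.06 ]
spoonhandle [0.483 0.076 0.005]
upper drv [ 0.601 -0.345  0.14 ]
lower drv [ 0.395 -0.339  0.14 ]
shaker [ 0.771 -0.182  0.07 ]
handle from scene [ 0.485 -0.355  0.09 ]
1.1980621749257674 [[0.93, 0.0, 0.36], [-0.36, 0.0, 0.93], [-0.0, -1.0, 0.0]]
309.70691628693146 318.4927165456133 197.63419774143955 cam pos [0.157 0.609 0.375] axis [ 0.278 -0.108 -0.955] tcp [0.22761356 0.58211598 0.23134786]
-3.14 [[-0.76, 0.51, 1.33, 1.48, -0.49, 1.53, -2.59], [-0.29, 0.46, 1.16, 1.44, -0.42, 1.52, -2.28]]
-2.36 [[-0.7, 0.41, 1.16, 1.48, -0.38, 1.5, -1.89], [-0.29, 0.46, 1.16, 1.44, -0.42, 1.52, -1.5]]
-1.57 [[-0.51, 0.31, 0.86, 1.47, -0.23, 1.47, -1.22], [-0.27, 0.44, 1.13, 1.44, -0.4, 1.51, -0.73]]
-0.79 [[-0.51, 0.31, 0.85, 1.47, -0.23, 1.47, -0.44], [-0.17, 0.37, 0.95, 1.43, -0.3, 1.49, -0.02]]
0.0 [[-0.53, 0.31, 0.88, 1.47, -0.24, 1.47, 0.35], [-0.17, 0.37, 0.95, 1.43, -0.3, 1.49, 0.77]]
0.79 [[-0.55, 0.32, 0.91, 1.47, -0.25, 1.48, 1.15], [-0.28, 0.45, 1.14, 1.44, -0.41, 1.51, 1.63]]
1.57 [[-0.53, 0.31, 0.88, 1.47, -0.24, 1.47, 1.92], [-0.3, 0.48, 1.2, 1.44, -0.44, 1.52, 2.45]]
2.36 [[1.03, 0.51, -1.24, 1.39, 0.48, 1.58, 2.19], [1.38, 0.55, -1.24, 1.35, 0.51, 1.6, 2.55]]
3.14 [[-0.76, 0.51, 1.33, 1.48, -0.49, 1.53, -2.59], [-0.29, 0.46, 1.16, 1.44, -0.42, 1.52, -2.28]]
```

```bash
python3 - <<'E'
from h import *
import json
r.movep([.607,-.10,.26],down(0)); 
k=optics.calibration("wrist"); im=optics.camera("wrist"); cv2.imwrite("pics/w1.png",im)
json.dump({a:np.ravel(b).tolist() if np.ndim(b) else float(b) for a,b in k.items()},open("k1.json","w"))
a=patch(im,k,(.607,-.02),.08,.05,400); b=patch(im,k,(.607,-.06),.08,.085,400)
cv2.imwrite("pics/w1p.png",np.hstack([a,b]))
for l in("cam_slot","panel_face"):
  for d in nets.mark_of("wrist",l)[:2]: print(l,d["point"],d["confidence"],onz("wrist",d["point"],.05 if l[0]=="c" else .045,k).round(4))
print(r.state()["time"],r.state()["tool_pos"])
E
```

```text
cam_slot [15.3, 318.1] 0.26 [0.6064 0.0808 0.05  ]
panel_face [155.3, 324.5] 0.72 [ 0.6142 -0.0831  0.045 ]
3.8 [ 0.60710596 -0.09932988  0.2599067 ]
```

View pics/w1p.png

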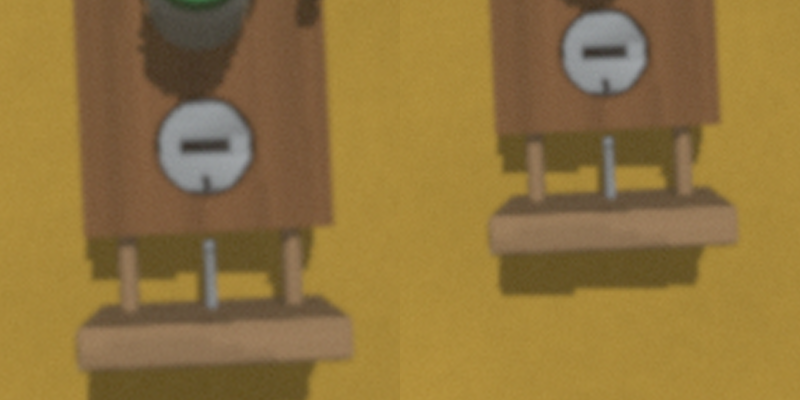

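The left patch (0.4 mm/px) shows the cam centre at (206,146), giving (0.6094, 0.0016). The slot is nearly along x, and the black mark points at the panel. In the right patch the panel's outer edge runs (490,253)–(736,243), so the face is at about (0.612, −0.080), rack yaw is about 0.045 and the gap about 31 mm. Pushing now.

```bash
python3 - <<'E'
from h import *
import json
yw=.045; u=np.array([-np.sin(yw),np.cos(yw),0]); f=np.array([.6125,-.080,.042])
r.gripper_to(0.0)
r.movep((f-.035*u+[0,0,.06]).tolist(),down(yw))
r.move_straight((f-.035*u).tolist(),feed=.1)
print("hit",r.move_straight((f+.026*u).tolist(),feed=.03,threshold=14))
s=r.state(); print(s["tool_pos"],s["force"],"face moved to",(s["tool_pos"]-f)@u+.011)
r.pause(.3)
r.move_straight((s["tool_pos"]-.02*u).tolist(),feed=.1)
p=r.state()["tool_pos"]; r.move_straight([p[0],p[1],.2],feed=.2)
k=optics.calibration("wrist"); im=optics.camera("wrist")
a=patch(im,k,(.609,-.02),.07,.05,400); 
r.gripper_to(.085)
r.movep([.487,-.355+.02,.26],down(.6)) 
k=optics.calibration("wrist"); im=optics.camera("wrist"); cv2.imwrite("pics/w2.png",im)
b=patch(im,k,(.487,-.355),.08,.12,400); c=patch(im,k,(.487,-.355),.08,.06,400)
cv2.imwrite("pics/w2p.png",np.hstack([a,b]));cv2.imwrite("pics/w2c.png",c)
for d in nets.mark_of("wrist","driver_handle")[:4]: print(d["point"],d["confidence"],onz("wrist",d["point"],.09,k).round(4))
for d in nets.mark_of("wrist","block_hole")[:4]: print("hole",d["point"],d["confidence"],onz("wrist",d["point"],.06,k).round(4))
print(r.state()["time"])
E
```

```text
hit True
[ 0.61141046 -0.06510262  0.04183116] [ 0.07745235 -2.76990626 -0.04508239] face moved to 0.02593131300184534
[140.0, 407.8] 0.94 [ 0.5412 -0.2477  0.09  ]
[116.7, 350.9] 0.7 [ 0.4788 -0.2634  0.09  ]
[193.2, 309.4] 0.66 [ 0.4894 -0.3533  0.09  ]
hole [241.9, 213.9] 0.95 [ 0.4289 -0.4836  0.06  ]
hole [188.5, 307.6] 0.76 [ 0.4888 -0.3576  0.06  ]
11.2167
```

View pics/w2p.png

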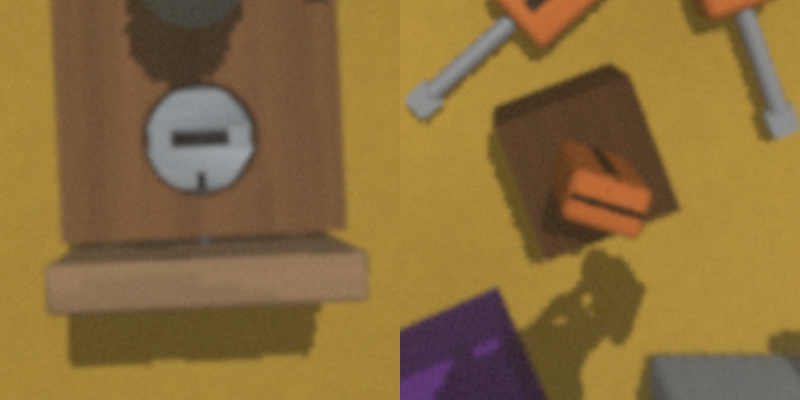

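View pics/w2c.png

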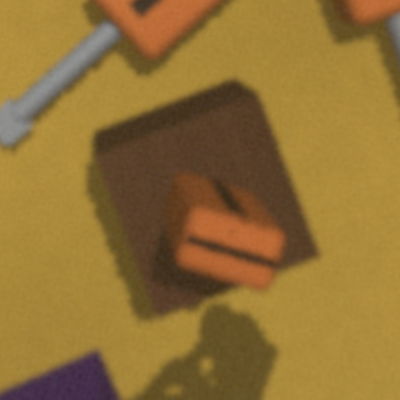

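After the push, the left patch shows the panel up against the board with only a sliver of gap, and the cam centre at (201,138) with its slot unturned. In the right patch the driver's top is centred at (606,203), giving (0.490, −0.356), with its line at about −0.27 rad. It stands in the dark block, whose centre is about (0.490, −0.357). The two other drivers are clearly bigger and stand outside on longer shafts. Grasping it now.

```bash
python3 - <<'E'
from h import *
D=[.490,-.356]; q=down(1.30)
r.gripper_to(.055)
r.movep(D+[.17],q); r.move_straight(D+[.079],feed=.12,threshold=8)
s=r.state(); print("z",s["tool_pos"],s["force"])
r.gripper_to(.0,f_grip=50); print("w",r.state()["width"])
r.move_straight(D+[.079+.125],feed=.15); print("w",r.state()["width"],r.state()["force"])
C=[.6095,.0016]
r.movep(C+[.05+.085-.011+.035],down(np.pi/2+.02))
k=optics.calibration("wrist"); im=optics.camera("wrist"); cv2.imwrite("pics/w3.png",im)
a=patch(im,k,C,.05,.05,400); 
h=proj([*C,.05],k); g=proj([*C,.085],k); print("slot px",h,"tip px",g)
y,x=int(h[0]),int(h[1]); 
b=cv2.resize(im[max(0,y-70):y+70,max(0,x-70):x+70],(400,400),interpolation=cv2.INTER_CUBIC); print(max(0,y-70),max(0,x-70),im[max(0,y-70):y+70,max(0,x-70):x+70].shape)
cv2.imwrite("pics/w3p.png",np.hstack([a,b])); print(r.state()["time"],r.state()["tool_pos"],jaw()[0],r.state()["qpos"])
E
```

```text
z [ 0.4904248  -0.35638824  0.07982669] [ 0.40994586 -0.26338231  0.06465586]
w 0.021234979480454674
w 0.02157757227698906 [-0.31986737  1.16595043 -0.70107223]
slot px (np.float64(194.62084511591937), np.float64(321.888674080597)) tip px (np.float64(208.22437451746814), np.float64(322.3575780748424))
124 251 (140, 140, 3)
16.1167 [ 0.60952096 -0.00071376  0.15931807] 1.587558811141371 [-0.52511263  0.37941518  0.56997661  1.62482615 -0.21539462  1.20035666
  1.67838656]
```

View pics/w3p.png

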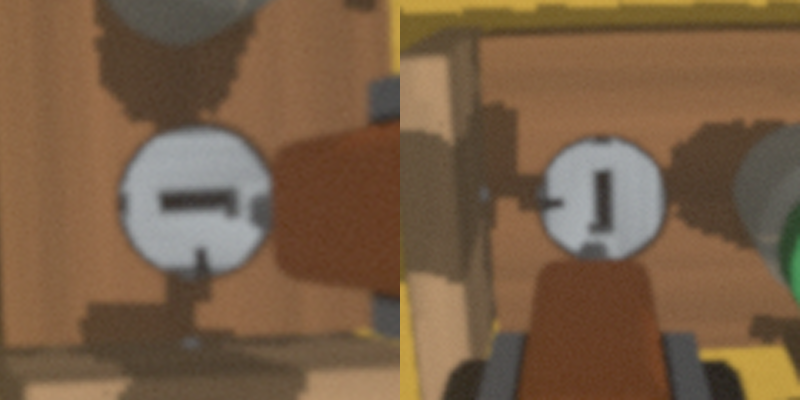

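Left patch: the slot spans (160..236, 201), so it is centred within 1 mm of my estimate. The tip shows at raw ≈(209,319), about 3 mm towards the panel. The reported TCP y is also 2.3 mm short there, so I'll correct that and then insert.

```bash
python3 - <<'E'
from h import *
C=np.array([.6095,.0016]); q=down(np.pi/2+.02)
print(r.state()["tool_pos"])
T=C.copy()
r.move_straight([*T,.150],feed=.1); r.pause(.2); p=r.state()["tool_pos"]; print(p)
T=T+(C-p[:2])+[0,.0007]
hit=r.move_straight([*T,.108],feed=.03,threshold=6); s=r.state()
print(hit,s["tool_pos"],s["force"],s["width"],s["time"])
E
```

```text
[ 0.60952096 -0.00071376  0.15931807]
[0.60963141 0.00142302 0.15022946]
True [0.60944411 0.00223649 0.11725515] [-1.38070797 -0.07171264  7.10710852] 0.021784473052681334 17.5833
```

Contact came at an implied tip height of 42.5 mm, which is the bottom of the slot, so the blade is in. Turning clockwise.

```bash
python3 - <<'E'
from h import *
s=r.state(); p=s["tool_pos"].copy(); C=[.6095,.0018]; z=p[2]-.0002+.0005
y0=np.pi/2+.02; m0=s["moment"][2]
for a in [.2,.4,.6,.8,1.0,1.15,1.3,1.4,1.5,1.57]:
    r.movep([*C,z],down(y0-a)); s=r.state()
    print(a,round(y0-jaw()[0],3),s["tool_pos"].round(4),s["force"].round(1),s["moment"].round(2),round(s["time"],1))
    if a>1.1 and abs(s["moment"][2]-m0)>.8: break
r.pause(.2)
k=optics.calibration("wrist"); im=optics.camera("wrist"); cv2.imwrite("pics/w4p.png",np.hstack([cv2.resize(im[60:310,150:490],(544,400)),patch(im,k,C,.06,.05,250).repeat(1,0) if False else cv2.resize(patch(im,k,C,.06,.05,250),(250,400))]))
E
```

```text
0.2 0.195 [0.6097 0.002  0.1176] [0.2 0.6 1.5] [ 0.12 -0.07  0.03] 17.9
0.4 0.393 [0.6097 0.0019 0.1176] [1.1 1.  0.6] [ 0.05 -0.14  0.01] 18.2
0.6 0.591 [0.6097 0.0018 0.1176] [ 1.2 -0.3  1.2] [-0.01 -0.32  0.05] 18.5
0.8 0.791 [0.6096 0.0017 0.1176] [ 1.2 -0.1  1.1] [-0.11 -0.3  -0.  ] 18.8
1.0 0.991 [0.6096 0.0017 0.1176] [ 0.6 -1.2  2. ] [-0.24 -0.32  0.1 ] 19.1
1.15 1.141 [0.6095 0.0017 0.1176] [ 1.3 -0.7  2.6] [-0.31 -0.25  0.04] 19.3
1.3 1.291 [0.6095 0.0017 0.1176] [ 0.1 -1.3  1.6] [-0.4  -0.16  0.07] 19.6
1.4 1.393 [0.6095 0.0016 0.1176] [ 0.5 -1.6  2.9] [-0.43 -0.14  0.14] 19.8
1.5 1.493 [0.6095 0.0016 0.1176] [-0.5 -1.4  2.6] [-0.51 -0.1   0.03] 20.1
1.57 1.565 [0.6094 0.0017 0.1175] [ 0.1 -2.7  2.4] [-0.55  0.04  0.05] 20.3
```

View pics/w4p.png

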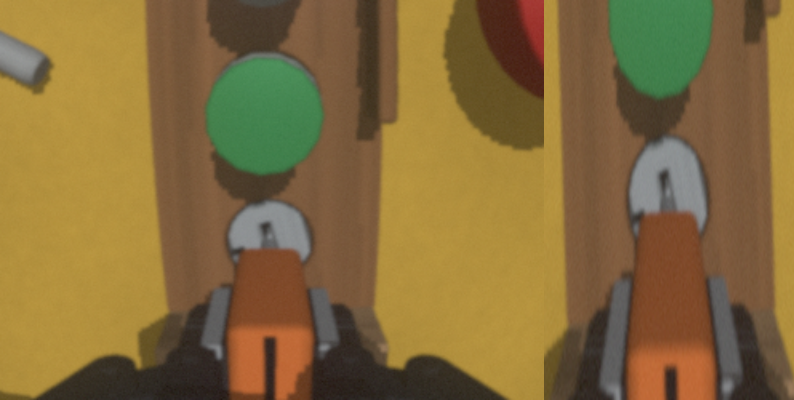

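The slot shows at (661,170)–(670,210) in the stretched right patch, so the cam is at about 1.27 rad, lagging the blade because of play. The black mark now points −x. I've felt no stop torque yet, so I'll keep turning to the stop.

```bash
python3 - <<'E'
from h import *
s=r.state(); C=[.6095,.0018]; z=s["tool_pos"][2]
y0=np.pi/2+.02
for a in [1.63,1.69,1.75,1.81]:
    r.movep([*C,z],down(y0-a)); r.pause(.1); s=r.state()
    print(a,round(y0-jaw()[0],3),s["tool_pos"].round(4),s["force"].round(1),s["moment"].round(2),round(s["time"],1))
    if abs(s["moment"][2])>.35: break
k=optics.calibration("wrist"); im=optics.camera("wrist"); cv2.imwrite("pics/w5.png",im)
# back off the play, lift out
r.movep([*C,z],down(jaw()[0]+.08)); 
r.move_straight([*C,z+.06],feed=.08)
print(r.state()["width"],r.state()["force"])
r.move_straight([C[0]-.02,C[1]-.11,z+.13],feed=.2)
k=optics.calibration("wrist"); im=optics.camera("wrist"); cv2.imwrite("pics/w6p.png",np.hstack([patch(im,k,[.61,-.02],.06,.05,400),cv2.resize(im,(640,400))[:, :400] if False else patch(im,k,[.61,-.02],.12,.05,400)]))
print(r.state()["time"])
E
```

```text
1.63 1.628 [0.6094 0.0017 0.1176] [-0.4 -3.   3.6] [-0.7   0.08  0.03] 20.9
1.69 1.688 [0.6094 0.0017 0.1176] [-0.2 -2.6  2.9] [-0.81  0.15  0.08] 21.3
1.75 1.748 [0.6095 0.0018 0.1176] [-1.3 -2.6  3.6] [-0.83  0.23  0.15] 21.6
1.81 1.808 [0.6095 0.0017 0.1176] [-2.  -2.6  3.8] [-0.88  0.31  0.23] 22.0
0.021369143887006815 [ 0.31370976 -1.04279481 -1.43045383]
24.0417
```

View pics/w6p.png

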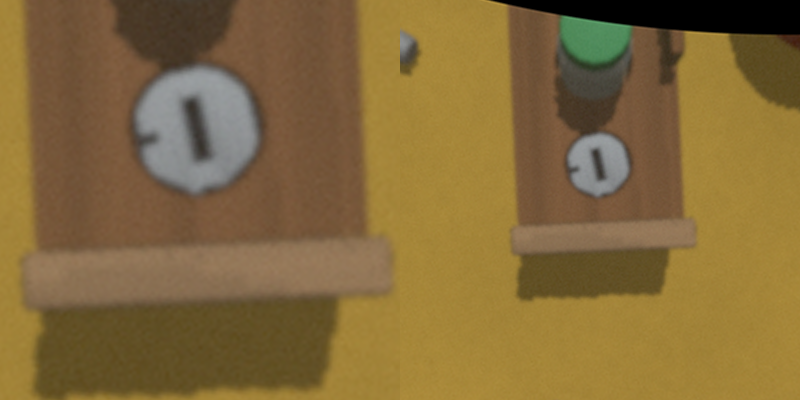

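Both patches show the slot at (187,97)–(205,160) and the mark at (140,138), so the cam is at about 1.34–1.46 rad, at its stop. The panel sits flush with no gap visible. Next I'll hover over the block and check that the driver hasn't tilted in the grip.

```bash
python3 - <<'E'
from h import *
D=np.array([.4904,-.3564]); q=down(1.30)
r.movep([*D,.215],q); r.move_straight([*D,.155],feed=.1); r.pause(.2)
s=r.state(); print(s["tool_pos"],jaw()[0],s["width"],s["time"],s["qpos"])
k=optics.calibration("wrist"); im=optics.camera("wrist"); cv2.imwrite("pics/w7.png",im)
print("hole",proj([*D,.06],k),"tip",proj([*D,.08],k))
w3=cv2.imread("pics/w3.png"); f=lambda i:cv2.resize(i[150:290,250:390],(400,400),interpolation=cv2.INTER_CUBIC)
cv2.imwrite("pics/w7p.png",np.hstack([f(w3),f(im)]))
E
```

```text
[ 0.49071651 -0.35662307  0.15567009] 1.3000067005680374 0.0213113736198566 26.6 [-0.05198124  0.42115329  0.77715321  1.64494368 -0.31256271  1.20336017
  2.09480797]
hole (np.float64(198.759257854618), np.float64(319.4038750911708)) tip (np.float64(206.8514749609551), np.float64(319.48529367935834))
```

View pics/w7p.png

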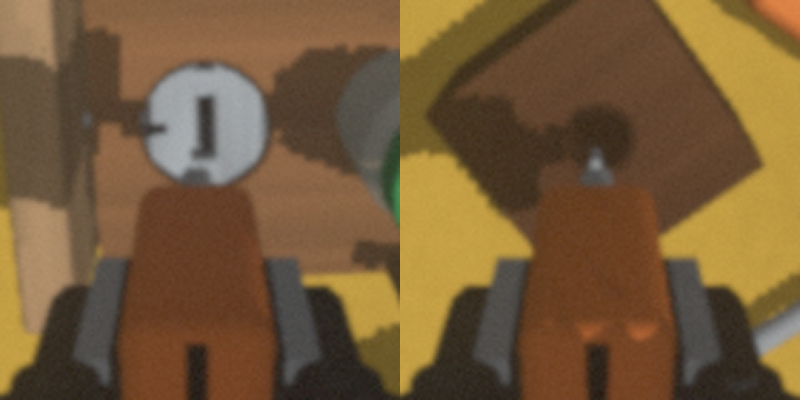

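The left half (before turning) and right half (now) show the handle in the same place in the grip: lower edge at row 185, top edge at row 322. So it hasn't slipped. The tip at (597,150) is just short of the hole at (604,135). With perspective taken into account, it is about 2–3 mm forward and 2 mm left, so I'll apply roughly half of that and lower it with a force guard.

```bash
python3 - <<'E'
from h import *
tx=np.array([np.sin(1.3),-np.cos(1.3)]); tz=np.array([np.cos(1.3),np.sin(1.3)])
D=np.array([.4904,-.3564])-.0015*tx+.0012*tz
r.move_straight([*D,.150],feed=.05)
print(r.move_straight([*D,.125],feed=.05,threshold=4),r.state()["tool_pos"],r.state()["force"])
if r.state()["tool_pos"][2]<.128:
    print(r.move_straight([*D,.077],feed=.05,threshold=4),r.state()["tool_pos"],r.state()["force"],r.state()["time"])
E
```

```text
False [ 0.4892448  -0.35493766  0.12499546] [0.99283751 0.28059453 0.19500268]
True [ 0.48886646 -0.35474714  0.07959692] [-1.49619178  0.63503184  5.22458272] 28.4
```

The driver seated at TCP z 0.0796, against 0.0798 when I grasped it. Releasing and checking.

```bash
python3 - <<'E'
from h import *
p=r.state()["tool_pos"].copy()
r.gripper_to(.055); r.pause(.2)
r.move_straight([p[0],p[1],.19],feed=.12); 
r.movep([.50,-.30,.27],down(.6)); r.pause(.3)
k=optics.calibration("wrist"); im=optics.camera("wrist")
a=patch(im,k,(.49,-.356),.05,.12,400); t=optics.camera("scene")
cv2.imwrite("pics/w8p.png",np.hstack([a,cv2.resize(t[150:270,190:310],(400,400),interpolation=cv2.INTER_CUBIC)]))
for d in nets.mark_of("wrist","driver_handle")[:4]: print(d["point"],d["confidence"],onz("wrist",d["point"],.09,k).round(4))
print(r.state()["time"],r.state()["force"])
E
```

```text
[207.2, 280.1] 0.81 [ 0.4846 -0.3544  0.09  ]
[129.8, 324.4] 0.78 [ 0.4769 -0.2569  0.09  ]
[152.5, 386.1] 0.69 [ 0.5446 -0.2388  0.09  ]
31.3333 [ 0.07197719  0.65534755 -0.84077014]
```

View pics/w8p.png

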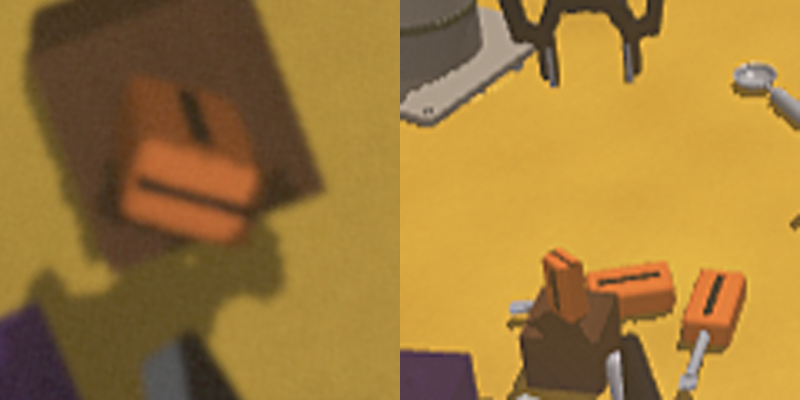

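The left patch shows the driver's top centred at (190,190), about 4 mm from over the hole. The scene crop shows it upright in the dark block with the gripper clear. The two larger drivers are lying on the table, as they already were in the wrist view before I grasped. Handing in.

```bash
python3 -c "
from h import *
order.finish_job(); print(r.state()['time'])"
```

```text
the job is handed in; nothing more can be done
the job is handed in; nothing more can be done
```

I finished the job and handed it in at about 31 s of the 64 s allowed; no verdict is reported.

- **Panel:** I pushed it in until a firm stop, about 26 mm of travel, with the cam still unturned. After the cam was turned, no gap showed between panel and board.
- **Cam:** With the blade at the bottom of the slot (tip height about 42.5 mm), I turned it clockwise. The images afterwards put it at 1.34 rad from the slot and 1.46 rad from the black mark. These disagree by about 0.1 rad, but both are past 1.2. The torque rose only to about 0.23 N m at the end, so I judged the stop mostly from the images.
- **Screwdriver:** It seated within 0.2 mm of the height it was taken from. Released, it looks upright, with its top about 4 mm from over the hole. The network put the handle about 5 mm from its first reading, still within the 10 mm limit. I judged its tilt only by eye.
- **Bystanders:** I did not measure the jars and other bystanders again at the end, but no contact with any of them was noticed. The two larger look-alike screwdrivers stood upright in the first picture and were lying on the table by the time I looked closely, before I reached for the small one. I had not been near them.

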